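# Release the capsule drawer from behind and refill it

### The job

The wooden capsule caddy's drawer is held by a hidden spring catch: take the wooden dowel from its rest and push it through the small hole in the caddy's back until the drawer springs open at the other end. Put the small aluminium capsule from the cork coaster into the drawer, then push the drawer shut until it clicks and stays shut by itself. Leave the dowel lying across its rest again, as it was, and do not disturb the other things on the table.

Things in the scene. Friction and masses are not known exactly. Their poses are not given: they have to be found in the camera images.
- caddy: Fixed box of medium brown wood, 150 mm deep (x) by 130 wide (y) by 95 high; origin under its middle, on the table. Its back wall, with the hole, is at +x; the drawer fills the other end and opens along -x. Two small brass squares on its top mark the back edge.
- hole (a point): Centre of the round hole (22 mm across, thin brass ring round it) at the outer face of the caddy's back wall (8 mm thick), 45 mm above the table; x points out of the wall. Inside, 28 mm from the outer face, stands the catch's dark steel push plate (40 mm wide, covering the whole hole). Pushing it 5 to 6 mm farther in frees the drawer; its stop is at 9 mm. It takes 5 to 7 N and springs back.
- catch (a joint): Angle of the spring catch behind the hole (rad): 0 at home, grows as the push plate is pushed in, 0.40 at its stop. The drawer is let go at about 0.2. The catch is lifted and snaps back by itself when the drawer is pushed home.
- drawer (a joint): How far the drawer is out (m): 0 shut and caught, 0.080 fully out. Once let go, a spring drives it fully out within a second and keeps it there. Pushing it shut takes about 2 N at first, up to about 8 N at the end; it clicks 1 to 2 mm past 0 (stop at -0.004), then comes back to 0. If not caught it springs out again.
- drawer_front (a point): Centre of the outer face of the drawer's wooden front panel (112 mm wide, 66 high, no handle), 52 mm above the table; moves with the drawer; axes are the caddy's (-x opens). When shut, the panel stands 6 mm proud of the caddy.
- drawer_in (a point): Point on the drawer's inner floor, 24 mm above the table, midway across, 35 mm behind the front panel's inner face and 44 mm from the inner back; moves with the drawer; axes are the caddy's. Inside 79 mm long (x) by 98 wide (y); side walls 36 mm high above the floor, front panel 61. When fully out, the whole inside lies clear of the caddy's top.
- dowel_center (a point): Middle of the plain round wooden dowel, 12 mm diameter, 200 mm long, 30 g; x runs along it. It starts lying level across the rest; both ends alike.
- rest_cradle (a point): Where the dowel's middle lies on the fixed dark wooden rest, 45 mm above the table: x along the dowel, z up. Two posts with V notches, 50 mm either side of this point along x, each 12 mm thick, 30 mm wide, up to 52 mm high; between them a free gap of 88 mm above the 8 mm high, 50 mm wide base.
- capsule_center (a point): Middle (14 mm up) of the small aluminium coffee capsule, 28 mm tall, standing flange down: flange 37 mm across and 2 mm high, body tapering from 31 mm at the foot to 27 mm near the top; 15 g. It starts on a fixed cork coaster 90 mm across and 5 mm high.
- cup: White mug, 70 mm across, 65 high; bystander; origin under its middle.
- big_capsule: Black domed capsule, 60 mm across, 50 high; bystander; origin under its middle.
- sugar_jar: Glass jar with metal cap, 72 mm across, 100 high; bystander; origin under its middle.
- espresso: White cup without handle, 64 mm across, 55 high; bystander; origin under its middle.
- spoon: Steel spoon lying on the table, 150 mm long along its x; bystander; origin under its middle.
There are look-alikes about, which are no part of the job. Of the things shaped like the part that bears capsule_center, the aluminium one is meant.

How it is judged:
On the way, in this order (a step that is already met when the one before it is completed fails the run):
1. the dowel pushes the catch through the hole (value of joint catch above 0.1 rad and contact force between dowel and catch above 0.5 N).
2. the capsule is in the open drawer and let go (x of capsule_center in the frame of drawer_in between -0.036 and 0.046 m and y of capsule_center in the frame of drawer_in between -0.05 and 0.05 m and z of capsule_center in the frame of drawer_in between 0 and 0.025 m and value of joint drawer above 0.05 m and contact force between the fingers and capsule below 0.1 N), for 0.2 s.
3. the drawer is pushed shut on the capsule (x of capsule_center in the frame of drawer_in between -0.036 and 0.046 m and y of capsule_center in the frame of drawer_in between -0.05 and 0.05 m and z of capsule_center in the frame of drawer_in between 0 and 0.025 m and value of joint drawer below 0.003 m and value of joint catch below 0.06 rad), for 0.2 s.
At the end, for the whole second after the job is handed in: The drawer is shut and caught (within 3 mm of home, catch back at rest), the capsule lies inside it, and the dowel lies still in both notches of its rest, its middle within 25 mm of the cradle point and along it within 7 degrees (all of step 3 and value of joint drawer above -0.003 m and horizontal distance between dowel_center and rest_cradle below 0.025 m and height (world z) of dowel_center between 0.04 and 0.052 m and angle between the x axis of dowel_center and the x axis of rest_cradle, either way round below 0.12 rad and linear speed of dowel below 0.02 m/s); the robot touches nothing.
It fails at once if a bystander (mug, cup, big capsule, jar or spoon) is shifted by more than 3 cm (distance of any of cup, big_capsule, sugar_jar, espresso, spoon from where it was at the start of the episode above 0.03 m).
It also fails if it takes over 67 s, if anything falls off the work surface, if the arm or the gripper's body presses on something with over 40 N, if the wrist force passes 120 N, or if a joint passes its speed limit or range.

### The arm

A 6-joint arm with a two-finger parallel gripper is mounted at the origin on the work surface. World frame = base frame: x ahead of the robot, y to its left, z up, the work surface at z = 0. Lengths are in m, angles in rad, forces in N, time in s.
With the tool pointing down it reaches from about 0.35 to 0.975 m from the base axis. Payload 4.9 kg.
Tool frame: the origin (TCP) lies between the finger pads; the fingertips stand 19 mm ahead of it and the grasp point (between the pads) is the TCP; z points along the fingers, y is the line along which they close (so a half turn about z gives the same grasp; the last joint's range is limited). The gripper opens to 85 mm and grips with 20 to 120 N. Pads are 22 mm wide; open, the fingers measure 114 mm over their backs; the gripper's body (76 mm by 85 mm) begins 54 mm behind the grasp point. The pads swing forward as they close: fully open they stand 13 mm farther back than shut.
Start: joints at [-1.312, 0.053, 1.613, -0, 1.476, -0.119], TCP at [0.231, -0.581, 0.25] pointing down, gripper open.
Joint ranges: [-3.01, 3.01], [-1.01, 2.22], [0.06, 2.58], [-1.02, 4.17], [0.09, 2.62], [-3.14, 3.14]. Speed limits (rad/s): [2.57, 2.57, 3.14, 3.14, 3.14, 3.14].

### API

Orientations are given as a rotation vector (axis times angle).
In Python, from station import ctrl gives the robot as it stands. The module is installed in compiled form; this text tells all that it offers.
- The arm moves only by the tool servo_tool, never from a script. Its argument "increments" is a list that holds one entry, the list of rows, each a list of 5 numbers: the finger opening in cm, from 0 to 8.54, then the shift along the tool's x, y, z in cm, then the turn about the tool's z in degrees. A call has 1 to 5 rows; each row is the pose to reach, as a shift and turn from the pose commanded when the call began, along the tool's axes at that moment; what a row does not reach only later rows make up. A row lasts 1/10 s, in which the tool goes at most 50 mm and 8.59 degrees, less where a joint would pass 70% of its speed; a pose out of reach is approached as far as the arm can. A call with a gripper value outside its range is refused whole. The fingers move at their own pace and stop on an object; "newtons" is the grip in N (left out, the last holds). Time passes only in rows, so rows that repeat a pose let the fingers close. It gives the time, the measured TCP pose, the force, the opening and the grip force at its end, in the units of the state.
- ctrl.get_obs(): the state, without advancing time (a new reading comes with each control period).
- ctrl.get_image(name): name is "scene" or "top" or "wrist"; returns a dict with "img" (384x512x3 uint8, red, green, blue), "fx", "fy", "cx", "cy" (pixels), "k1" (the pictures are not rectified: a ray, as slopes to the right and down, at radius r is drawn at 1 + k1 r^2 times it, then the intrinsics apply), "rvec" (rotation vector, rad) and "tvec" (3), from world to camera coordinates, as OpenCV has them; the wrist camera has in their place "mount" (4x4, takes a point from camera to tool coordinates, whose origin is the TCP and whose axes are the flange's). Camera axes: x right, y down, z forward; pixel columns grow to the right and rows downward; lengths in m; the calibration is good to about 2 mm. A picture is of the moment at which its call begins: read the wrist's pose just before it. There is no depth.
- ctrl.finish_job(): hands the job in; it is judged then, once.
The state is a dict: "t": time; "q": joint angles; "dq": joint speeds; "effort": joint torques, N m; "tool_pos": TCP position; "tool_rot": TCP orientation; "contact_force": force on the tool from outside, world axes, zero at the start; "wrist_torque": the same for the moment, N m; "opening": finger opening in m; "grip_force": force on a finger pad.
Only numpy, scipy, OpenCV 4.12 (cv2) and the standard library are available. Lean on these libraries where they do the work, as an engineer would, in place of code of your own. Each camera call takes 0.05 s, during which the arm holds its last target. There are 200 camera calls.

## Working session

There is one attempt and no reset: what is moved stays moved. The work goes in short steps, Python scripts to look and compute and a tool call to move; the robot and the scene stay as the last step left them, time stands still between calls to the robot, and variables do not carry over. Pictures are saved under pics/ and viewed, at most 10 in all, crops included, and the job is handed in when it is done.

Besides the shell and the picture viewer there is one more tool, called after "Emit:" in YAML: its name, and indented under it one key for each argument. servo_tool: Moves the arm, as the interface text tells. Its arguments: {"type":"object","properties":{"increments":{"type":"array"},"newtons":{"type":"number"}},"required":["increments"]}

```bash
mkdir -p pics; cat > h.py <<'E'
import numpy as np, cv2, pickle, sys
from scipy.spatial.transform import Rotation as R
from station import ctrl
def grab(name,fn):
    o=ctrl.get_obs(); d=ctrl.get_image(name); d=dict(d); d['obs']=o
    pickle.dump(d,open(f'{fn}.pkl','wb')); cv2.imwrite(f'pics/{fn}.png',d['img'][:,:,::-1]); return d
def cam(d):
    # returns Rcw (cam->world), origin
    if 'mount' in d:
        m=np.array(d['mount']); o=d['obs']; Rt=R.from_rotvec(o['tool_rot']).as_matrix()
        return Rt@m[:3,:3], Rt@m[:3,3]+np.array(o['tool_pos'])
    Rm=R.from_rotvec(np.ravel(d['rvec'])).as_matrix(); return Rm.T, -Rm.T@np.ravel(d['tvec'])
def pix2w(d,uv,z):
    K=np.array([[d['fx'],0,d['cx']],[0,d['fy'],d['cy']],[0,0,1.]])
    p=cv2.undistortPoints(np.array([[uv]],float),K,np.array([d['k1'],0,0,0.]))[0,0]
    Rc,c=cam(d); r=Rc@np.array([p[0],p[1],1]); return c+r*(z-c[2])/r[2]
def w2pix(d,P):
    Rc,c=cam(d); p=Rc.T@(np.array(P)-c); s=p[:2]/p[2]; s=s*(1+d['k1']*(s@s))
    return np.array([d['fx']*s[0]+d['cx'],d['fy']*s[1]+d['cy']])
def load(fn): return pickle.load(open(fn+'.pkl','rb'))
E
python3 - <<'E'
from h import *
a=grab('top','top0'); b=grab('scene','scene0')
print(cam(a)[1],cam(b)[1],ctrl.get_obs())
cv2.imwrite('pics/t0.png',cv2.resize(a['img'][:,:,::-1],(800,600),interpolation=cv2.INTER_CUBIC))
cv2.imwrite('pics/s0.png',cv2.resize(b['img'][:,:,::-1],(800,600),interpolation=cv2.INTER_CUBIC))
E
```

```text
[0.42705412 0.02406019 1.19208692] [ 1.10152398 -0.16872698  0.96024416] {'t': 0.1, 'q': array([-1.31198953e+00,  5.33227567e-02,  1.61416518e+00,  1.40627488e-05,
        1.47599296e+00, -1.18999547e-01]), 'dq': array([ 7.56156152e-05, -2.61798561e-03, -4.39810157e-03,  2.16969777e-04,
       -2.71244381e-03,  6.12227734e-05]), 'effort': array([ 2.40331810e-04, -3.94903779e+01, -3.71363533e+01, -8.79080949e-05,
        3.91446098e-03, -1.71683723e-05]), 'tool_pos': array([ 0.23041914, -0.58040561,  0.24916106]), 'tool_rot': array([-3.08385551e+00, -5.89577611e-01,  1.85122777e-04]), 'contact_force': array([-0.94720714,  0.82519745, -0.45315019]), 'wrist_torque': array([ 0.01556501, -0.05313552,  0.04714334]), 'grip_force': 0.0, 'opening': 0.08543102064695422}
```

View pics/t0.png

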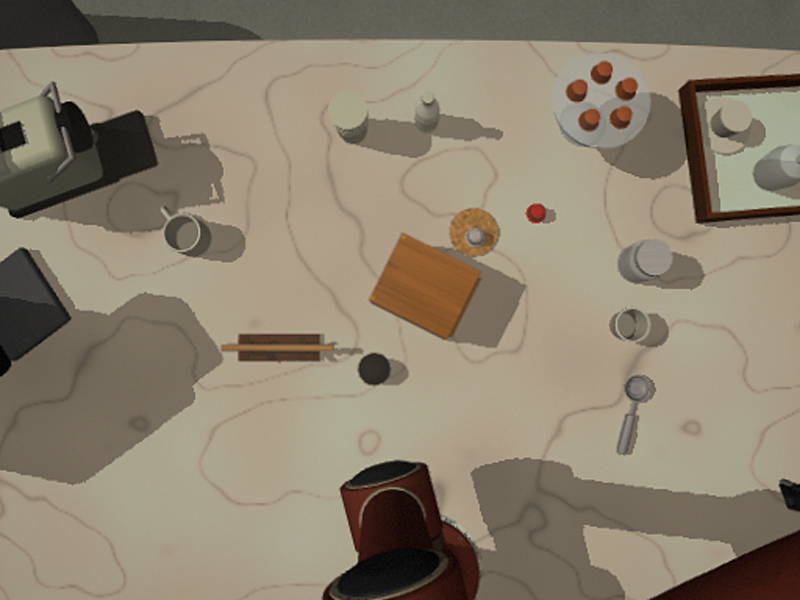

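View pics/s0.png

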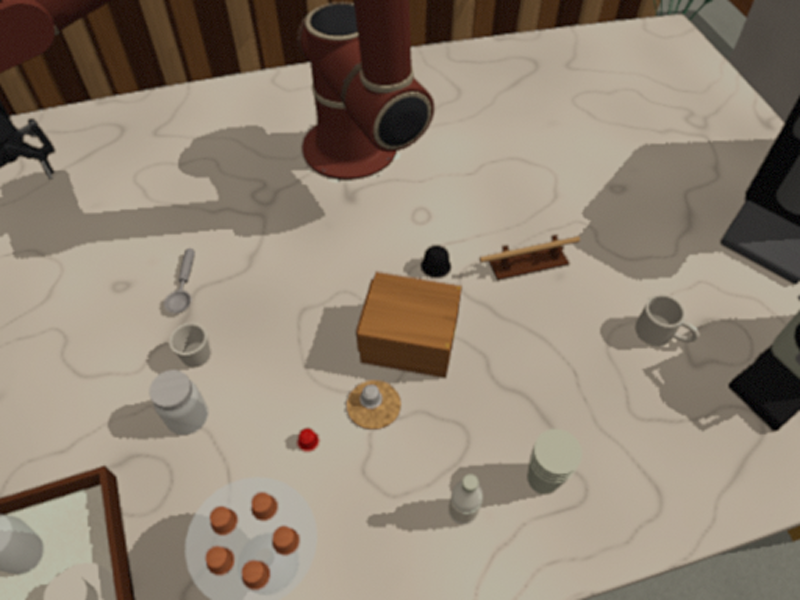

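```bash
python3 - <<'E'
from h import *
a=load('top0'); b=load('scene0')
s=a['img'].shape
A=a['img'][140:230,225:325,::-1]; B=b['img'][165:280,215:325,::-1]
A=cv2.resize(A,(400,360),interpolation=cv2.INTER_CUBIC);B=cv2.resize(B,(400,418),interpolation=cv2.INTER_CUBIC)
im=np.zeros((418,800,3),np.uint8); im[:360,:400]=A; im[:,400:]=B
cv2.imwrite('pics/crop1.png',im)
f=.64
for n,uv,z in [('c1',(402,234),.095),('c2',(480,277),.095),('c3',(447,339),.095),('c4',(370,300),.095),('dowL',(222,347),.045),('dowR',(333,347),.045),('restL',(238,347),.008),('restR',(322,347),.008),('cap',(475,236),.03),('coaster',(474,232),.005),('big',(375,368),.05),('red',(536,213),.02),('cup',(185,234),.065),('jar',(652,258),.1),('esp',(631,324),.055),('plate',(602,100),.01),('bottle',(428,110),.05)]:
    print(n,pix2w(a,(uv[0]*f,uv[1]*f),z).round(4))
for n,uv,z in [('c',(378,274),.095),('c',(461,287),.095),('c',(452,347),.095),('c',(360,331),.095),('dow',(481,259),.045),('dow',(578,239),.045),('cap',(371,390),.03),('big',(436,255),.04)]:
    print('S',n,pix2w(b,(uv[0]*f,uv[1]*f),z).round(4))
E
```

```text
c1 [0.6102 0.0381 0.095 ]
c2 [ 0.5374 -0.0949  0.095 ]
c3 [ 0.4319 -0.0392  0.095 ]
c4 [0.4972 0.0916 0.095 ]
dowL [0.415  0.3587 0.045 ]
dowR [0.4166 0.1596 0.045 ]
restL [0.4149 0.3395 0.008 ]
restR [0.4162 0.1841 0.008 ]
cap [ 0.6182 -0.093   0.03  ]
coaster [ 0.6298 -0.0936  0.005 ]
big [0.3803 0.0846 0.05  ]
red [ 0.6633 -0.2059  0.02  ]
cup [0.6149 0.4241 0.065 ]
jar [ 0.5719 -0.39    0.1   ]
esp [ 0.4601 -0.3674  0.055 ]
plate [ 0.8829 -0.3358  0.01  ]
bottle [ 0.8443 -0.0068  0.05  ]
S c [ 0.4399 -0.0358  0.095 ]
S c [0.5021 0.0929 0.095 ]
S c [0.611  0.0431 0.095 ]
S c [ 0.545  -0.0906  0.095 ]
S dow [0.4154 0.1634 0.045 ]
S dow [0.4149 0.3593 0.045 ]
S cap [ 0.6188 -0.0923  0.03  ]
S big [0.3815 0.0872 0.04  ]
```

View pics/crop1.png

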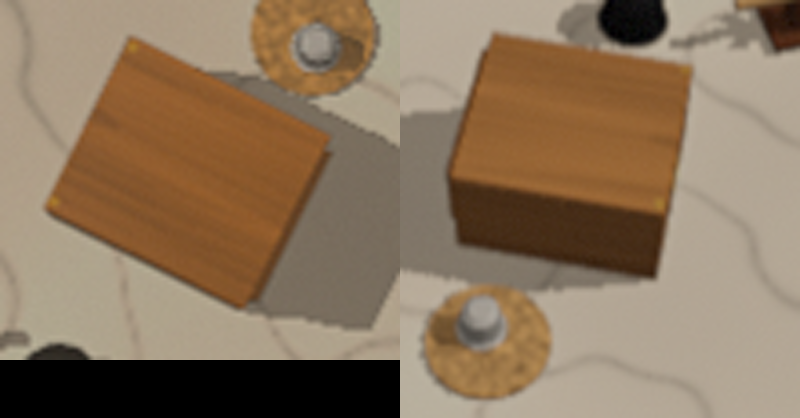

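```bash
cat >> h.py <<'E'
def yaw(o):
    m=R.from_rotvec(o['tool_rot']).as_matrix(); return np.degrees(np.arctan2(m[1,0],m[0,0]))
def plan(*wps,start=None):
    """wps: (x,y,z,yaw_deg); prints increments (cm,deg) chained"""
    o=ctrl.get_obs()
    p,w=(np.array(o['tool_pos']),yaw(o)) if start is None else (np.array(start[:3]),start[3])
    print('at',p.round(4),round(w,2),'t',round(o['t'],1))
    for q in wps:
        d=np.array(q[:3])-p; a=np.radians(w)
        tx=np.array([np.cos(a),np.sin(a),0]); ty=np.array([np.sin(a),-np.cos(a),0])
        print('inc',np.round([d@tx*100,d@ty*100,-d[2]*100,w-q[3]],2)); p,w=np.array(q[:3]),q[3]
E
python3 - <<'E'
from h import *
plan((.42,-.43,.25,56),(.5,-.2,.25,90),(.48,.03,.25,90),(.416,.26,.2,90))
print(np.array(load('top0')['fx']))
d=ctrl.get_image('wrist'); print(np.round(d['mount'],3),d['fx'],d['cx'],d['cy'])
E
```

```text
at [ 0.2304 -0.5804  0.2492] 21.65 t 0.1
inc [ 23.17  -6.99  -0.08 -34.35]
inc [ 23.54  -6.23  -0.   -34.  ]
inc [23. -2. -0.  0.]
inc [23.  -6.4  5.   0. ]
415.0687203784944
[[-0.    -0.957 -0.29   0.074]
 [ 1.    -0.    -0.    -0.001]
 [ 0.    -0.29   0.957 -0.123]
 [ 0.     0.     0.     1.   ]] 267.664955081038 256.40487331391 192.45931180307562
```

Emit:
servo_tool:
  increments:
    - [[8.5,4.6,-1.4,0,-7],[8.5,9.2,-2.8,0,-14],[8.5,13.8,-4.2,0,-21],[8.5,18.4,-5.6,0,-28],[8.5,23.2,-7,0,-34.3]]

```text
t: 0.65
tool_pos: [0.4214, -0.4288, 0.25]
tool_rot: [-2.771, -1.479, 0.0]
contact_force: [-0.0, -0.8, 0.0]
opening: 0.0853
grip_force: 0.0
```

Emit:
servo_tool:
  increments:
    - [[8.5,4.6,-1.2,0,-7],[8.5,9.2,-2.4,0,-14],[8.5,13.8,-3.6,0,-21],[8.5,18.4,-4.8,0,-28],[8.5,23.5,-6.2,0,-34]]

```text
t: 1.15
tool_pos: [0.4998, -0.2017, 0.25]
tool_rot: [-2.218, -2.225, 0.0]
contact_force: [0.9, 0.4, 0.7]
opening: 0.0847
grip_force: 0.0
```

Emit:
servo_tool:
  increments:
    - [[8.5,4.6,-0.4,0,0],[8.5,9.2,-0.8,0,0],[8.5,13.8,-1.2,0,0],[8.5,18.4,-1.6,0,0],[8.5,23,-2,0,0]]

```text
t: 1.65
tool_pos: [0.4792, 0.0282, 0.2501]
tool_rot: [-2.223, -2.22, -0.0]
contact_force: [1.3, -0.4, 0.1]
opening: 0.0848
grip_force: 0.0
```

Emit:
servo_tool:
  increments:
    - [[8.5,4.8,-1.6,1,0],[8.5,9.5,-3.2,2,0],[8.5,14.3,-4.8,3,0],[8.5,19,-6.4,4,0],[8.5,23.1,-6.4,5,0]]

```text
t: 2.15
tool_pos: [0.4144, 0.2594, 0.2]
tool_rot: [2.221, 2.221, 0.001]
contact_force: [-0.3, -0.9, 0.3]
opening: 0.0847
grip_force: 0.0
```

```bash
python3 - <<'E'
from h import *
d=grab('wrist','w1'); plan((.4155,.26,.2,90))
print([w2pix(d,p).round(0) for p in [(.4155,.26,.045),(.4155,.36,.045),(.4155,.16,.045)]])
cv2.imwrite('pics/w1b.png',cv2.resize(d['img'][:,:,::-1],(800,600),interpolation=cv2.INTER_CUBIC))
E
```

```text
at [0.4131 0.2641 0.1978] 90.24 t 2.2
inc [-0.41  0.24 -0.22  0.24]
[array([258., 184.]), array([258.,  85.]), array([258., 265.])]
```

View pics/w1b.png

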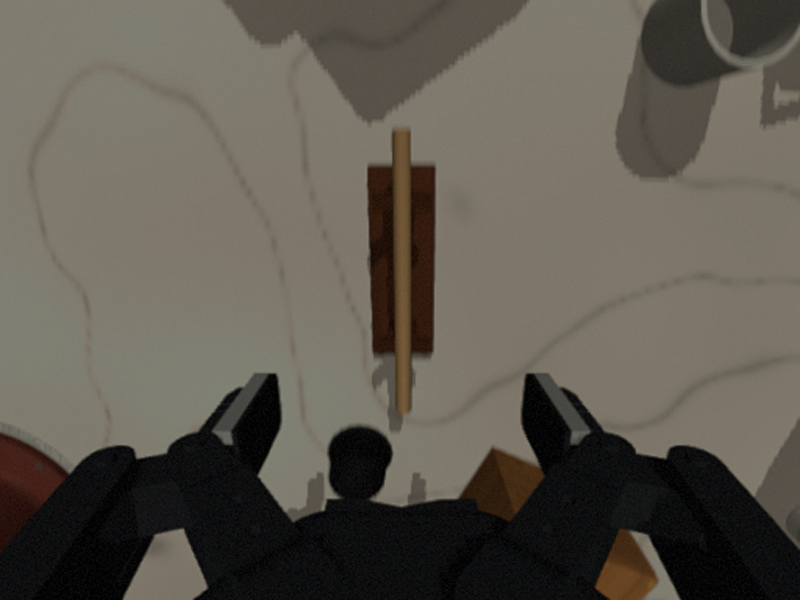

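```bash
python3 - <<'E'
from h import *
d=load('w1'); o=ctrl.get_obs(); print(o['tool_pos'],o['t'],d['obs']['tool_pos'])
d['obs']=o
f=.64
A=pix2w(d,(401*f,129*f),.045);B=pix2w(d,(404*f,412*f),.045);print(A,B,(A+B)/2,np.linalg.norm(A-B),np.degrees(np.arctan2(*(A-B)[1::-1])))
plan((.4155,.26,.1,90.3))
E
```

```text
[0.41311986 0.26407128 0.19777347] 2.2 [0.41435292 0.25936618 0.19996599]
[0.41189338 0.36716677 0.045     ] [0.41501553 0.16896945 0.045     ] [0.41345445 0.26806811 0.045     ] 0.1982219070438727 90.90248987154963
at [0.4131 0.2641 0.1978] 90.24 t 2.2
inc [-0.41  0.24  9.78 -0.06]
```

Emit:
servo_tool:
  increments:
    - [[8.5,-0.2,0.2,3.2,0],[8.5,-0.2,0.2,6.4,0],[8.5,-0.2,0.2,9.6,0],[8.5,-0.2,0.2,12.8,0],[8.5,-0.2,0.2,15.2,0]]

```text
t: 2.7
tool_pos: [0.4169, 0.255, 0.0459]
tool_rot: [-2.222, -2.22, 0.004]
contact_force: [0.1, -0.3, -0.0]
opening: 0.085
grip_force: 0.0
```

Emit:
servo_tool:
  increments:
    - [[4,0,0,0,0],[2,0,0,0,0],[0.8,0,0,0,0],[0.8,0,0,0,0],[0.8,0,0,0,0]]
  newtons: 40

```text
t: 3.2
tool_pos: [0.4159, 0.2559, 0.0494]
tool_rot: [-2.219, -2.216, 0.007]
contact_force: [-21.9, 0.9, 11.7]
opening: 0.0122
grip_force: 11.3
```

Emit:
servo_tool:
  increments:
    - [[0.6,0,0,0,0],[0.6,0,0,0,0],[0.6,0,0,0,0]]
  newtons: 60

```text
t: 3.5
tool_pos: [0.4156, 0.2559, 0.0496]
tool_rot: [-2.219, -2.217, 0.008]
contact_force: [-12.9, -0.4, 12.3]
opening: 0.0097
grip_force: 58.6
```

Emit:
servo_tool:
  increments:
    - [[0.6,0,0,-0.8,0],[0.6,0,0,-1.6,0],[0.6,0,0,-3,0],[0.6,0,0,-5,0],[0.6,0,0,-7,0]]

```text
t: 4.0
tool_pos: [0.4185, 0.2555, 0.1201]
tool_rot: [2.222, 2.22, 0.002]
contact_force: [0.1, -0.2, -0.6]
opening: 0.01
grip_force: 58.5
```

Emit:
servo_tool:
  increments:
    - [[0.6,0,0,0,0],[0.6,0,0,0,0],[0.6,0,0,0,0]]

```text
t: 4.3
tool_pos: [0.4175, 0.2552, 0.1174]
tool_rot: [-2.222, -2.22, 0.002]
contact_force: [0.3, 0.2, 0.1]
opening: 0.0098
grip_force: 58.5
```

```bash
python3 - <<'E'
from h import *
d=grab('wrist','w2'); b=grab('scene','s2'); o=ctrl.get_obs(); print(o['tool_pos'],yaw(o),o['opening'],o['grip_force'],o['contact_force'])
p=w2pix(b,(.415,.26,.1)).astype(int); print(p)
B=b['img'][max(0,p[1]-80):p[1]+70,max(p[0]-75,0):p[0]+75,::-1]
im=np.hstack([cv2.resize(d['img'][:,:,::-1],(480,360)),cv2.resize(B,(320,360),interpolation=cv2.INTER_CUBIC)])
cv2.imwrite('pics/v2.png',im)
E
```

```text
[0.41735061 0.25513248 0.11702836] 89.9408666914285 0.009931254530718693 58.520323634147644 [-0.43801268 -0.72721905 -0.9230186 ]
[342 146]
```

View pics/v2.png

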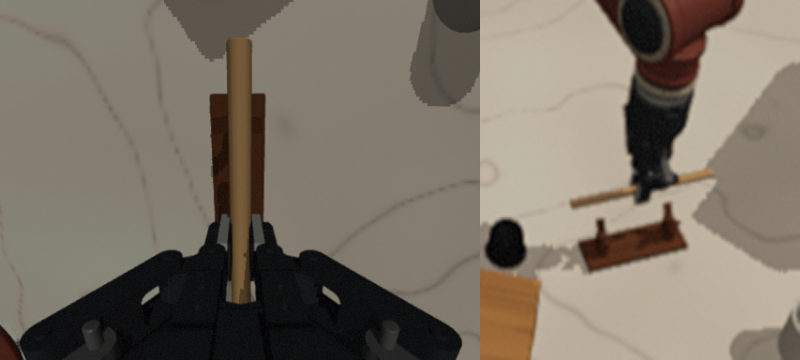

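```bash
python3 - <<'E'
from h import *
from scipy.optimize import least_squares
d=load('w2'); b=load('s2'); o=ctrl.get_obs()
print(d['obs']['tool_pos'])
far_w=(239*512/480,39*384/360); far_s=(236/2.133+267,174/2.4+66); near_s=(92/2.133+267,205/2.4+66)
def f(v):
    c=v[:3];a=v[3];e=v[4]; u=np.array([np.cos(a)*np.cos(e),np.sin(a)*np.cos(e),np.sin(e)])
    return np.r_[w2pix(d,c+.1*u)-far_w,w2pix(b,c+.1*u)-far_s,w2pix(b,c-.1*u)-near_s]
r=least_squares(f,[.416,.26,.115,1.57,0]); print(r.x.round(4),np.degrees(r.x[3:]),r.fun.round(2))
E
```

```text
[0.4175331  0.25518435 0.11741432]
[ 0.4186  0.2608  0.1116  1.5924 -0.0241] [91.2362652  -1.37901663] [ 0.14 -0.27 -2.1  -0.07 -0.    0.  ]
```

```bash
python3 - <<'E'
from h import *
plan((.565,.197,.25,63.3))
E
```

```text
at [0.4174 0.2551 0.117 ] 89.94 t 4.4
inc [ -5.8   14.77 -13.3   26.64]
```

Emit:
servo_tool:
  increments:
    - [[0.6,-1,2.5,-2.5,5.5],[0.6,-2.2,5.5,-5.5,11],[0.6,-3.5,9,-8.5,16.5],[0.6,-4.7,12,-11,22],[0.6,-5.8,14.8,-13.3,26.6]]

```text
t: 4.9
tool_pos: [0.5672, 0.1966, 0.2516]
tool_rot: [-2.677, -1.644, 0.001]
contact_force: [0.1, -0.1, -1.0]
opening: 0.0097
grip_force: 58.6
```

Emit:
servo_tool:
  increments:
    - [[0.6,0,0,0,0],[0.6,0,0,0,0],[0.6,0,0,0,0]]

```text
t: 5.2
tool_pos: [0.5645, 0.1975, 0.249]
tool_rot: [-2.671, -1.65, 0.006]
contact_force: [-0.0, 0.1, -0.3]
opening: 0.0097
grip_force: 58.6
```

```bash
python3 - <<'E'
from h import *
d=grab('wrist','w3'); o=ctrl.get_obs(); print(d['obs']['tool_pos'],o['tool_pos'],yaw(o))
print(w2pix(d,(.5557,.0677,.045)))
cv2.imwrite('pics/w3b.png',cv2.resize(d['img'][:,:,::-1],(800,600),interpolation=cv2.INTER_CUBIC))
E
```

```text
[0.56450109 0.19753765 0.2489766 ] [0.56436765 0.19765001 0.24898829] 63.419010967162585
[293.87913835 258.23324571]
```

View pics/w3b.png

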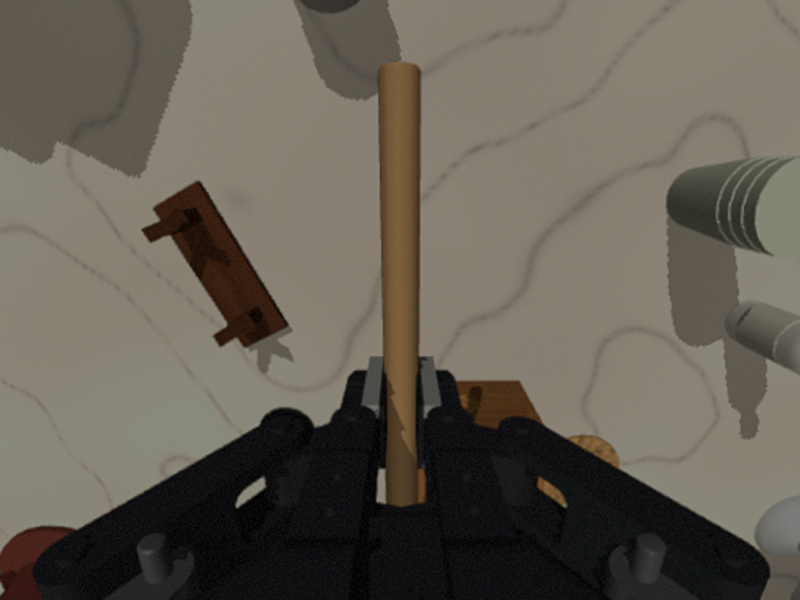

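Emit:
servo_tool:
  increments:
    - [[0.6,0.5,-2,-1,0],[0.6,1,-4,-2,0],[0.6,1,-5,-3,0],[0.6,1,-5,-3,0],[0.6,1,-5,-3,0]]

```text
t: 5.75
tool_pos: [0.5257, 0.2292, 0.2824]
tool_rot: [2.672, 1.651, 0.003]
contact_force: [0.1, -0.4, -1.0]
opening: 0.0094
grip_force: 58.6
```

```bash
python3 - <<'E'
from h import *
d=grab('wrist','w4'); o=ctrl.get_obs(); print(d['obs']['tool_pos'],o['tool_pos'],yaw(o))
p=w2pix(d,(.5557,.0677,.045)); print(p)
u,v=int(p[0])-40,int(p[1])-40; print(u,v)
cv2.imwrite('pics/w4b.png',cv2.resize(d['img'][v:v+60,u:u+80,::-1],(800,600),interpolation=cv2.INTER_CUBIC))
E
```

```text
[0.52569884 0.22920364 0.28236095] [0.52574679 0.22880445 0.28158276] 63.37216960583711
[321.9495387  253.39169885]
281 213
```

View pics/w4b.png

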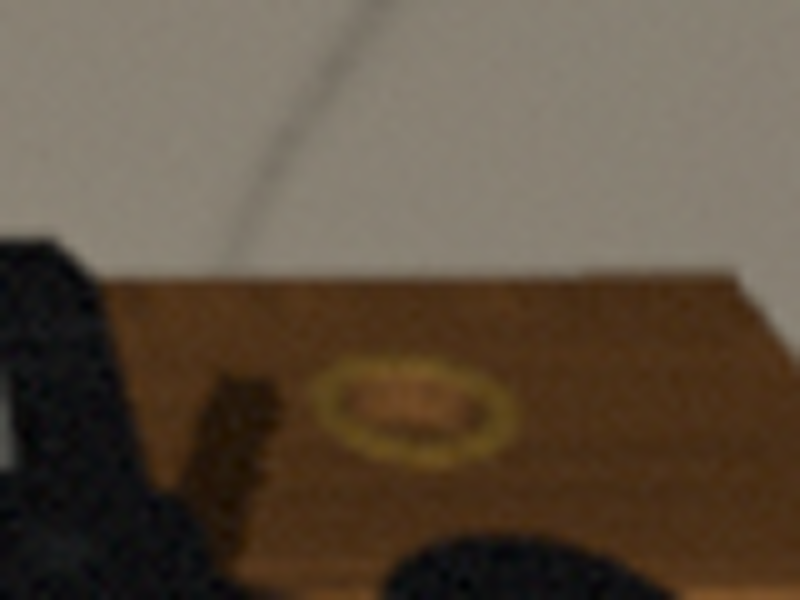

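```bash
python3 - <<'E'
from h import *
d=load('w4')
h=pix2w(d,(322.5,254.),.045); A=pix2w(d,(291,241.2),0);B=pix2w(d,(354.5,240.5),0)
print(h,A,B); w=A-B; psi=np.degrees(np.arctan2(w[1],w[0]))-90; print('yaw',psi)
psi=63.3; ux=np.array([np.cos(np.radians(psi)),np.sin(np.radians(psi)),0])
H=np.array([.5557,.0677,.045]); print('hole off x from wall line',(h-A)@ux)
# dowel center is tool +.0056 x, TCP z = dowel+.005
for g in (.03,): 
  t=H+ux*(.1+g-.0056); plan((t[0],t[1],.15,psi-.0),(t[0],t[1],.050,psi))
E
```

```text
[0.5560561  0.06634468 0.045     ] [5.17583992e-01 8.42866258e-02 5.55111512e-17] [0.61420739 0.03657188 0.        ]
yaw 63.718834121711865
hole off x from wall line 0.0012574259390597938
at [0.5257 0.2288 0.2816] 63.37 t 5.8
inc [-0.62  9.91 13.16  0.07]
inc [ 0.  0. 10.  0.]
```

Emit:
servo_tool:
  increments:
    - [[0.6,-0.2,3,3,0],[0.6,-0.5,6,6,0],[0.6,-0.7,9,9,0],[0.6,-0.7,10,12,0],[0.6,-0.7,10,14,0]]

```text
t: 6.3
tool_pos: [0.6122, 0.1756, 0.1375]
tool_rot: [-2.675, -1.645, 0.006]
contact_force: [-0.5, 0.5, -0.6]
opening: 0.0096
grip_force: 58.7
```

Emit:
servo_tool:
  increments:
    - [[0.6,0,0,2.5,0],[0.6,0,0,5,0],[0.6,0,0,7.5,0],[0.6,0,0,9.2,0],[0.6,0,0,9.2,0]]

```text
t: 6.8
tool_pos: [0.6097, 0.1768, 0.0454]
tool_rot: [-2.672, -1.647, 0.01]
contact_force: [-1.3, 0.1, -0.1]
opening: 0.0096
grip_force: 58.7
```

```bash
python3 - <<'E'
from h import *
d=grab('wrist','w5'); b=grab('scene','s5'); o=ctrl.get_obs()
psi=np.radians(63.4); ux=np.array([np.cos(psi),np.sin(psi),0]);uy=np.array([-ux[1],ux[0],0])
H=np.array([.556,.067,.045]); r=np.array(o['tool_pos'])-H
print(o['tool_pos'],yaw(o),'rel',r@ux,r@uy,r[2],o['contact_force'],o['t'])
p=w2pix(b,H+ux*.05).astype(int); u,v=p[0]-50,p[1]-38
print(p,'tip pred',w2pix(b,np.array(o['tool_pos'])+ux*(.0056-.1)-[0,0,.005])-[u,v], w2pix(b,np.array(o['tool_pos'])+ux*(.0056+.1)-[0,0,.005])-[u,v])
cv2.imwrite('pics/s5b.png',cv2.resize(b['img'][v:v+75,u:u+100,::-1],(800,600),interpolation=cv2.INTER_CUBIC))
E
```

```text
[0.61228314 0.17740776 0.04934631] 63.328098815442026 rel 0.12392285134086227 -0.0008897337981128632 0.004346312974547767 [ 0.7848209  -0.4925682  -0.02187667] 6.9
[309 216] tip pred [42.45712392 37.12178188] [118.05041446  50.32777325]
```

View pics/s5b.png

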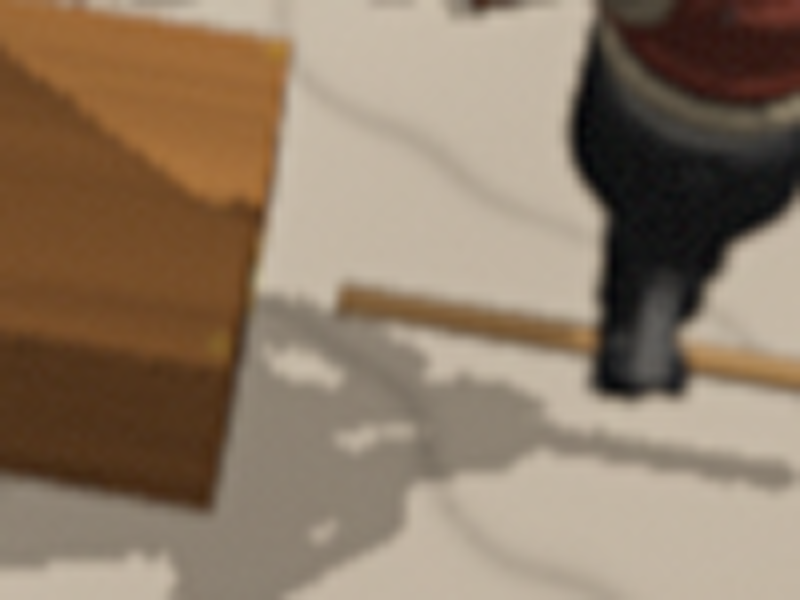

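Emit:
servo_tool:
  increments:
    - [[0.6,-1.2,0,0,0],[0.6,-2.4,0,0,0],[0.6,-3.6,0,0,0],[0.6,-4.8,0,0,0],[0.6,-5.2,0,0,0]]

```text
t: 7.4
tool_pos: [0.5881, 0.1297, 0.0495]
tool_rot: [2.675, 1.648, -0.0]
contact_force: [-0.1, 0.5, -0.6]
opening: 0.0097
grip_force: 58.7
```

Emit:
servo_tool:
  increments:
    - [[0.6,-0.2,0,0,0],[0.6,-0.4,0,0,0],[0.6,-0.6,0,0,0],[0.6,-0.8,0,0,0],[0.6,-0.9,0,0,0]]

```text
t: 7.9
tool_pos: [0.586, 0.1252, 0.0501]
tool_rot: [-2.672, -1.648, -0.009]
contact_force: [3.5, 6.6, -0.3]
opening: 0.0092
grip_force: 58.6
```

Emit:
servo_tool:
  increments:
    - [[0.6,-0.2,0,0,0],[0.6,-0.3,0,0,0],[0.6,-0.4,0,0,0],[0.6,-0.4,0,0,0]]

```text
t: 8.3
tool_pos: [0.5841, 0.1214, 0.05]
tool_rot: [-2.673, -1.649, -0.007]
contact_force: [2.3, 5.9, -0.8]
opening: 0.0098
grip_force: 58.6
```

```bash
python3 - <<'E'
from h import *
d=grab('top','t6'); a=load('top0'); o=ctrl.get_obs(); print(o['tool_pos'],o['contact_force'])
psi=np.radians(63.4); ux=np.array([np.cos(psi),np.sin(psi),0]); H=np.array([.556,.067,.0])
df=np.abs(d['img'].astype(int)-a['img']).sum(2)
for s in (.165,.2,.23): # along axis beyond the front
    p=w2pix(d,H-ux*s+[0,0,.06]).astype(int); print(s,p,d['img'][p[1],p[0]],a['img'][p[1],p[0]])
E
```

```text
[0.5841246  0.12135635 0.05002915] [ 2.59575407  6.68062054 -0.51683205]
0.165 [300 198] [124 101  64] [121 110  94]
0.2 [311 204] [134 108  68] [122 109  95]
0.23 [321 209] [138 125 110] [120 108  94]
```

```bash
python3 - <<'E'
from h import *
o=ctrl.get_obs(); p=np.array(o['tool_pos']); psi=np.radians(yaw(o)); ux=np.array([np.cos(psi),np.sin(psi),0])
q=p+ux*.09
plan((*q[:2],.05,63.3),(*q[:2],.16,63.3),(.4156,.2555,.12,90))
E
```

```text
at [0.5841 0.1214 0.05  ] 63.35 t 8.3
inc [ 9.   -0.    0.    0.05]
inc [  0.   0. -11.   0.]
inc [ -4.59 -21.07   4.   -26.7 ]
```

Emit:
servo_tool:
  increments:
    - [[0.6,1.5,0,0,0],[0.6,3.5,0,0,0],[0.6,5.5,0,0,0],[0.6,7.5,0,0,0],[0.6,9,0,0,0]]

```text
t: 8.85
tool_pos: [0.6238, 0.2015, 0.0491]
tool_rot: [2.673, 1.651, -0.001]
contact_force: [-0.1, 0.1, 0.1]
opening: 0.0097
grip_force: 58.6
```

Emit:
servo_tool:
  increments:
    - [[0.6,0,0,-2,0],[0.6,0,0,-5,0],[0.6,0,0,-8,0],[0.6,0,0,-10,0],[0.6,0,0,-10,0]]

```text
t: 9.35
tool_pos: [0.6258, 0.2008, 0.1537]
tool_rot: [2.671, 1.649, 0.01]
contact_force: [0.8, -1.0, -1.2]
opening: 0.0095
grip_force: 58.6
```

```bash
python3 - <<'E'
from h import *
plan((.4156,.2555,.12,90))
E
```

```text
at [0.6258 0.2008 0.1537] 63.37 t 9.3
inc [ -4.53 -21.24   3.37 -26.63]
```

Emit:
servo_tool:
  increments:
    - [[0.6,-0.9,-4.2,0.5,-5.5],[0.6,-1.8,-8.5,1,-11],[0.6,-2.7,-12.8,1.5,-16.5],[0.6,-3.6,-17.1,2,-22],[0.6,-4.5,-21.2,2.5,-26.6]]

```text
t: 9.85
tool_pos: [0.4109, 0.2548, 0.1221]
tool_rot: [-2.218, -2.223, 0.005]
contact_force: [-0.5, 0.7, 0.6]
opening: 0.0099
grip_force: 58.7
```

Emit:
servo_tool:
  increments:
    - [[0.6,0,0,0,0],[0.6,0,0,0,0],[0.6,0,0,0,0]]

```text
t: 10.15
tool_pos: [0.4144, 0.2548, 0.1242]
tool_rot: [2.223, 2.219, 0.0]
contact_force: [-0.1, 0.6, -0.0]
opening: 0.0097
grip_force: 58.7
```

```bash
python3 - <<'E'
from h import *
d=grab('wrist','w7');plan((.4156,.2555,.065,90),(.4156,.2555,.0495,90))
E
```

```text
at [0.4147 0.2548 0.1244] 89.88 t 10.2
inc [ 0.07  0.09  5.94 -0.12]
inc [0.   0.   1.55 0.  ]
```

Emit:
servo_tool:
  increments:
    - [[0.6,0.1,0.1,2,0],[0.6,0.1,0.1,4,0],[0.6,0.1,0.1,5.9,0],[0.6,0.1,0.1,5.9,0],[0.6,0.1,0.1,5.9,0]]

```text
t: 10.7
tool_pos: [0.4154, 0.2556, 0.0655]
tool_rot: [-2.224, -2.219, 0.001]
contact_force: [0.4, 0.2, 0.8]
opening: 0.0097
grip_force: 58.8
```

Emit:
servo_tool:
  increments:
    - [[0.6,0,0,0.4,0],[0.6,0,0,0.8,0],[0.6,0,0,1.2,0],[0.6,0,0,1.5,0],[0.6,0,0,1.5,0]]

```text
t: 11.2
tool_pos: [0.4149, 0.2559, 0.0504]
tool_rot: [2.222, 2.22, 0.001]
contact_force: [0.7, 0.2, -0.2]
opening: 0.0099
grip_force: 59.0
```

Emit:
servo_tool:
  increments:
    - [[0.6,0,0,0.1,0],[0.6,0,0,0.2,0],[0.6,0,0,0.2,0]]

```text
t: 11.5
tool_pos: [0.4153, 0.256, 0.0496]
tool_rot: [2.221, 2.221, 0.001]
contact_force: [-1.6, -1.3, 6.8]
opening: 0.0097
grip_force: 59.6
```

Emit:
servo_tool:
  increments:
    - [[1.5,0,0,0,0],[2.5,0,0,0,0],[4,0,0,0,0],[5,0,0,0,0],[5,0,0,0,0]]

```text
t: 12.0
tool_pos: [0.4145, 0.2558, 0.0481]
tool_rot: [-2.222, -2.22, 0.001]
contact_force: [0.9, 0.2, 0.3]
opening: 0.0498
grip_force: 0.0
```

Emit:
servo_tool:
  increments:
    - [[5,0,0,-2,0],[5,0,0,-5,0],[5,0,0,-9,0],[5,0,0,-13,0],[5,0,0,-15,0]]

```text
t: 12.5
tool_pos: [0.416, 0.2565, 0.2026]
tool_rot: [2.221, 2.219, 0.009]
contact_force: [0.7, 0.2, -0.1]
opening: 0.0496
grip_force: 0.0
```

Emit:
servo_tool:
  increments:
    - [[5,0,0,0,0],[5,0,0,0,0]]

```text
t: 12.7
tool_pos: [0.4145, 0.2558, 0.198]
tool_rot: [2.222, 2.22, -0.0]
contact_force: [-0.1, -0.5, 0.0]
opening: 0.05
grip_force: 0.0
```

```bash
python3 - <<'E'
from h import *
d=grab('wrist','w8'); a=load('top0');t=grab('top','t8'); s=grab('scene','s8'); o=ctrl.get_obs(); print(o['tool_pos'],yaw(o),d['obs']['tool_pos'])
im=np.hstack([cv2.resize(d['img'][:,:,::-1],(400,300)),cv2.resize(t['img'][110:245,215:395,::-1],(400,300),interpolation=cv2.INTER_CUBIC)])
im2=np.hstack([cv2.resize(s['img'][120:270,180:380,::-1],(400,300),interpolation=cv2.INTER_CUBIC),np.zeros((300,400,3),np.uint8)])
cv2.imwrite('pics/v8.png',np.vstack([im,im2]))
E
```

```text
[0.41356482 0.25538399 0.19602529] 89.94201607241659 [0.41449192 0.2557758  0.1979751 ]
```

View pics/v8.png

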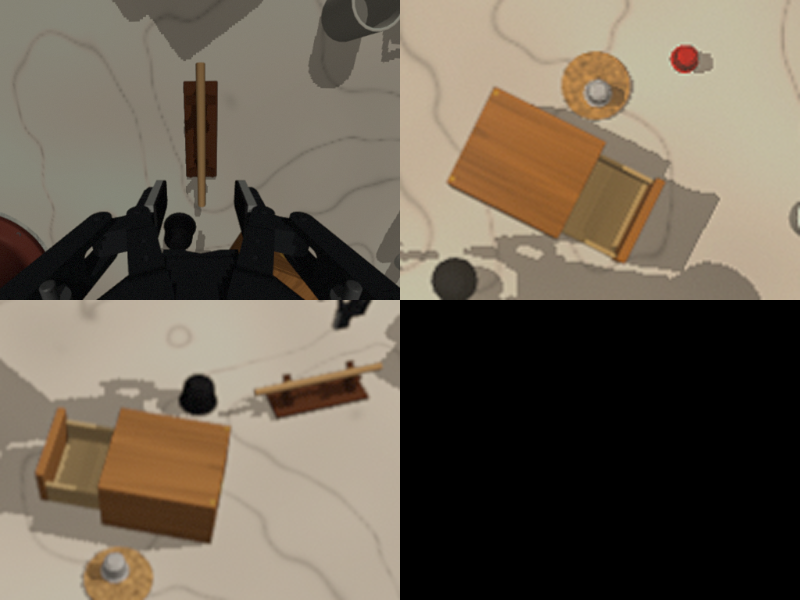

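```bash
python3 - <<'E'
from h import *
a=load('t8')
plan((.52,.08,.19,63.4),(.6185,-.0925,.12,63.4),(.6185,-.0925,.028,63.4))
E
```

```text
at [0.4136 0.2554 0.196 ] 89.94 t 12.8
inc [-17.53  10.66   0.6   26.54]
inc [-11.01  16.53   7.     0.  ]
inc [0.  0.  9.2 0. ]
```

Emit:
servo_tool:
  increments:
    - [[5.5,-3.5,2.1,0.1,5.5],[5.5,-7,4.2,0.2,11],[5.5,-10.5,6.3,0.4,16.5],[5.5,-14,8.4,0.5,22],[5.5,-17.5,10.7,0.6,26.5]]

```text
t: 13.35
tool_pos: [0.5211, 0.0793, 0.1903]
tool_rot: [-2.674, -1.646, 0.004]
contact_force: [0.3, -0.4, -0.0]
opening: 0.0548
grip_force: 0.0
```

Emit:
servo_tool:
  increments:
    - [[5.5,-2.5,4,1,0],[5.5,-5,8,2,0],[5.5,-7.5,12,3.5,0],[5.5,-10,15,5.5,0],[5.5,-11,16.5,7,0]]

```text
t: 13.85
tool_pos: [0.6195, -0.0944, 0.119]
tool_rot: [-2.673, -1.647, 0.005]
contact_force: [-0.5, 0.6, -0.3]
opening: 0.055
grip_force: 0.0
```

Emit:
servo_tool:
  increments:
    - [[5.5,0,0,0,0],[5.5,0,0,0,0],[5.5,0,0,0,0]]

```text
t: 14.15
tool_pos: [0.6197, -0.0904, 0.1225]
tool_rot: [-2.671, -1.653, -0.0]
contact_force: [-0.0, 0.3, 1.0]
opening: 0.0547
grip_force: 0.0
```

```bash
python3 - <<'E'
from h import *
plan((.6185,-.0925,.028,63.4))
E
```

```text
at [ 0.6197 -0.0904  0.1225] 63.51 t 14.2
inc [-0.24 -0.01  9.45  0.11]
```

Emit:
servo_tool:
  increments:
    - [[5.5,-0.2,0,2.5,0],[5.5,-0.2,0,5,0],[5.5,-0.2,0,7.5,0],[5.5,-0.2,0,9.4,0],[5.5,-0.2,0,9.4,0]]

```text
t: 14.65
tool_pos: [0.6222, -0.0936, 0.0295]
tool_rot: [2.665, 1.65, 0.009]
contact_force: [7.6, -3.9, -1.2]
opening: 0.0549
grip_force: 0.0
```

Emit:
servo_tool:
  increments:
    - [[4,0,0,0,0],[3,0,0,0,0],[2.4,0,0,0,0],[2.4,0,0,0,0],[2.4,0,0,0,0]]
  newtons: 25

```text
t: 15.15
tool_pos: [0.6194, -0.0924, 0.0296]
tool_rot: [-2.672, -1.652, -0.002]
contact_force: [-0.9, 2.8, 5.7]
opening: 0.0278
grip_force: 25.0
```

Emit:
servo_tool:
  increments:
    - [[2.4,0,0,-1.5,0],[2.4,0,0,-4,0],[2.4,0,0,-7,0],[2.4,0,0,-10,0],[2.4,0,0,-12,0]]

```text
t: 15.65
tool_pos: [0.6196, -0.0935, 0.1517]
tool_rot: [2.67, 1.651, 0.003]
contact_force: [0.6, -0.2, -0.1]
opening: 0.028
grip_force: 24.8
```

Emit:
servo_tool:
  increments:
    - [[2.4,0,0,0,0],[2.4,0,0,0,0]]

```text
t: 15.85
tool_pos: [0.6188, -0.0932, 0.1484]
tool_rot: [2.672, 1.652, 0.0]
contact_force: [-1.1, -0.5, -0.5]
opening: 0.0282
grip_force: 24.8
```

```bash
python3 - <<'E'
from h import *
s=grab('scene','s9'); o=ctrl.get_obs()
a=load('s8'); 
p=w2pix(s,(.6185,-.0925,.02)).astype(int); print(p,s['img'][p[1]-6:p[1]+3:2,p[0]].tolist(),a['img'][p[1]-6:p[1]+3:2,p[0]].tolist())
print(o['opening'],o['grip_force'])
plan((.4687,-.1074,.145,63.4),(.4687,-.1074,.05,63.4))
# drawer check: top view, sample along axis at z=.06
t=load('t8'); psi=np.radians(63.4); ux=np.array([np.cos(psi),np.sin(psi),0]); H=np.array([.556,.067,0])
for k in np.arange(.145,.25,.005):
    q=w2pix(t,H-ux*k+[0,0,.085]).round().astype(int); print(round(k,3),t['img'][q[1],q[0]].tolist(),end=';')
E
```

```text
[237 251] [[178, 138, 86], [176, 136, 84], [172, 133, 81], [163, 124, 77], [153, 116, 69]] [[162, 125, 82], [161, 155, 147], [170, 163, 153], [170, 162, 153], [164, 158, 149]]
0.02764102244574966 24.79819855419919
at [ 0.6181 -0.093   0.1471] 63.45 t 15.9
inc [ -7.96 -12.72   0.21   0.05]
inc [0.  0.  9.5 0. ]
0.145 [151, 95, 46];0.15 [133, 93, 51];0.155 [127, 101, 64];0.16 [126, 101, 63];0.165 [124, 99, 62];0.17 [126, 101, 64];0.175 [119, 95, 60];0.18 [123, 98, 63];0.185 [121, 97, 62];0.19 [124, 100, 62];0.195 [125, 99, 62];0.2 [126, 102, 66];0.205 [129, 103, 65];0.21 [124, 99, 63];0.215 [172, 136, 85];0.22 [92, 59, 31];0.225 [130, 83, 40];0.23 [159, 99, 48];0.235 [135, 106, 81];0.24 [133, 121, 104];0.245 [134, 121, 105];
```

Emit:
servo_tool:
  increments:
    - [[2.4,-1.6,-2.5,0,0],[2.4,-3.2,-5,0,0],[2.4,-4.8,-7.6,0,0],[2.4,-6.4,-10.2,0,0],[2.4,-8,-12.7,0,0]]

```text
t: 16.4
tool_pos: [0.467, -0.1075, 0.1457]
tool_rot: [-2.669, -1.65, 0.004]
contact_force: [-0.3, 0.2, 0.0]
opening: 0.0277
grip_force: 24.8
```

Emit:
servo_tool:
  increments:
    - [[2.4,0,0,0,0],[2.4,0,0,2.5,0],[2.4,0,0,5,0],[2.4,0,0,7,0],[2.4,0,0,8.5,0]]

```text
t: 16.9
tool_pos: [0.4686, -0.1073, 0.0604]
tool_rot: [-2.67, -1.65, 0.003]
contact_force: [0.1, -0.0, -1.0]
opening: 0.028
grip_force: 24.8
```

Emit:
servo_tool:
  increments:
    - [[2.4,0,0,0.3,0],[2.4,0,0,0.6,0],[2.4,0,0,0.9,0],[2.4,0,0,0.9,0]]

```text
t: 17.3
tool_pos: [0.47, -0.1081, 0.0546]
tool_rot: [2.672, 1.652, 0.001]
contact_force: [-0.9, 0.3, -0.1]
opening: 0.028
grip_force: 24.8
```

Emit:
servo_tool:
  increments:
    - [[2.4,0,0,0.2,0],[2.4,0,0,0.4,0],[2.4,0,0,0.5,0],[2.4,0,0,0.5,0]]

```text
t: 17.7
tool_pos: [0.4696, -0.108, 0.0493]
tool_rot: [-2.672, -1.652, 0.0]
contact_force: [-0.3, -0.0, -1.0]
opening: 0.0281
grip_force: 24.8
```

Emit:
servo_tool:
  increments:
    - [[3.2,0,0,0,0],[3.5,0,0,0,0],[3.8,0,0,0,0],[3.8,0,0,0,0]]

```text
t: 18.1
tool_pos: [0.4697, -0.108, 0.0494]
tool_rot: [2.672, 1.652, 0.0]
contact_force: [0.6, -0.1, -0.1]
opening: 0.0376
grip_force: 0.0
```

Emit:
servo_tool:
  increments:
    - [[3.8,0,0,-1,0],[3.8,0,0,-3,0],[3.8,0,0,-6,0],[3.8,0,0,-9,0],[3.8,0,0,-12,0]]

```text
t: 18.6
tool_pos: [0.4696, -0.108, 0.1713]
tool_rot: [2.672, 1.652, 0.001]
contact_force: [0.4, -0.4, -0.3]
opening: 0.0381
grip_force: 0.0
```

Emit:
servo_tool:
  increments:
    - [[0,0,0,0,0],[0,0,0,0,0],[0,0,0,0,0]]

```text
t: 18.9
tool_pos: [0.4689, -0.1077, 0.1684]
tool_rot: [-2.671, -1.651, 0.002]
contact_force: [0.3, 0.2, 0.3]
opening: -0.0003
grip_force: 0.0
```

```bash
python3 - <<'E'
from h import *
s=grab('scene','s10'); t=grab('top','t10'); o=ctrl.get_obs(); print(o['opening'])
for P in ((.4687,-.1074,.05),(.4687,-.1074,.038)):
    p=w2pix(s,P).round().astype(int); print(p,[s['img'][p[1],p[0]+i].tolist() for i in (-12,-4,0,4,12)])
psi=np.radians(63.4); ux=np.array([np.cos(psi),np.sin(psi),0]); H=np.array([.556,.067,0])
q=H-ux*.29; r=H-ux*.28
plan((*q[:2],.15,63.4),(*q[:2],.052,63.4))
E
```

```text
0.00021227674694803466
[219 199] [[107, 70, 37], [141, 136, 128], [167, 160, 151], [98, 88, 73], [121, 100, 67]]
[219 202] [[106, 68, 34], [127, 121, 114], [129, 123, 116], [77, 73, 70], [118, 93, 61]]
at [ 0.4687 -0.1076  0.1677] 63.45 t 19.0
inc [-9.48 -0.02  1.77  0.05]
inc [0.  0.  9.8 0. ]
```

Emit:
servo_tool:
  increments:
    - [[0,-3,0,0,0],[0,-6,0,0,0],[0,-9.5,0,1,0],[0,-9.5,0,4,0],[0,-9.5,0,7,0]]

```text
t: 19.5
tool_pos: [0.4267, -0.1939, 0.0983]
tool_rot: [2.674, 1.649, 0.0]
contact_force: [0.3, -0.0, 0.1]
opening: -0.0001
grip_force: 0.0
```

Emit:
servo_tool:
  increments:
    - [[0,0,0,2,0],[0,0,0,4.2,0],[0,0,0,4.2,0],[0,0,0,4.2,0]]

```text
t: 19.9
tool_pos: [0.4265, -0.1926, 0.0566]
tool_rot: [-2.67, -1.651, 0.001]
contact_force: [0.4, -0.5, 1.2]
opening: 0.0003
grip_force: 0.0
```

```bash
cat > rel.py <<'E'
from h import *
o=ctrl.get_obs(); psi=np.radians(63.4); ux=np.array([np.cos(psi),np.sin(psi),0]);uy=np.array([-ux[1],ux[0],0]); H=np.array([.556,.067,0])
r=np.array(o['tool_pos'])-H; f=np.array(o['contact_force']); print('t',round(o['t'],2),'x',(r@ux).round(4),'y',(r@uy).round(4),'z',r[2].round(4),'yaw',yaw(o).round(2),'F',(f@ux).round(1),(f@uy).round(1))
E
python3 rel.py
```

```text
t 19.9 x -0.2901 y -0.0005 z 0.0566 yaw 63.45 F -0.3 -0.6
```

Emit:
servo_tool:
  increments:
    - [[0,1,0,0,0],[0,2,0,0,0],[0,3,0,0,0],[0,3.6,0,0,0],[0,4.2,0,0,0]]

```text
t: 20.4
tool_pos: [0.4464, -0.155, 0.0578]
tool_rot: [2.67, 1.653, -0.001]
contact_force: [-1.9, -2.9, 0.8]
opening: 0.0001
grip_force: 0.0
```

Emit:
servo_tool:
  increments:
    - [[0,0.5,0,0,0],[0,1.1,0,0,0],[0,1.8,0,0,0],[0,2.5,0,0,0],[0,3.2,0,0,0]]

```text
t: 20.9
tool_pos: [0.4606, -0.1266, 0.0575]
tool_rot: [2.672, 1.651, -0.0]
contact_force: [-1.7, -4.0, 1.6]
opening: 0.0004
grip_force: 0.0
```

Emit:
servo_tool:
  increments:
    - [[0,0.7,0,0,0],[0,1.4,0,0,0],[0,2.1,0,0,0],[0,2.8,0,0,0],[0,3.4,0,0,0]]

```text
t: 21.4
tool_pos: [0.4745, -0.0984, 0.0574]
tool_rot: [2.668, 1.652, -0.01]
contact_force: [-10.8, -24.2, 3.1]
opening: 0.0003
grip_force: 0.0
```

```bash
python3 rel.py
```

```text
t 21.4 x -0.1844 y -0.0012 z 0.0574 yaw 63.55 F -26.5 -1.2
```

Emit:
servo_tool:
  increments:
    - [[0,-0.3,0,0,0],[0,-0.6,0,0,0],[0,-0.8,0,0,0],[0,-0.8,0,0,0]]

```text
t: 21.8
tool_pos: [0.4717, -0.1036, 0.0572]
tool_rot: [2.672, 1.652, -0.0]
contact_force: [-0.6, -3.8, 0.1]
opening: 0.0001
grip_force: 0.0
```

```bash
python3 - <<'E'
exec(open('rel.py').read())
s=grab('scene','s11'); t=grab('top','t11')
for n,d in (('s',s),('t',t)):
  for z,yy in ((.085,.035),(.085,-.035)):
    print(n,yy,[(round(k,3),d['img'][q[1],q[0]].tolist()) for k in np.arange(.14,.2,.006) for q in [w2pix(d,H-ux*k+uy*yy+[0,0,z]).round().astype(int)]])
B=cv2.resize(s['img'][150:270,170:330,::-1],(400,300),interpolation=cv2.INTER_CUBIC);A=cv2.resize(t['img'][130:250,225:385,::-1],(400,300),interpolation=cv2.INTER_CUBIC)
cv2.imwrite('pics/v11.png',np.hstack([A,B]))
E
```

```text
t 21.8 x -0.1903 y -0.0011 z 0.0572 yaw 63.43 F -3.7 -1.1
s 0.035 [(np.float64(0.14), [146, 97, 51]), (np.float64(0.146), [148, 97, 51]), (np.float64(0.152), [136, 104, 74]), (np.float64(0.158), [164, 151, 131]), (np.float64(0.164), [103, 64, 32]), (np.float64(0.17), [159, 107, 56]), (np.float64(0.176), [157, 137, 118]), (np.float64(0.182), [39, 38, 36]), (np.float64(0.188), [23, 24, 25]), (np.float64(0.194), [23, 22, 21])]
s -0.035 [(np.float64(0.14), [154, 104, 55]), (np.float64(0.146), [154, 104, 56]), (np.float64(0.152), [132, 87, 44]), (np.float64(0.158), [54, 34, 19]), (np.float64(0.164), [136, 90, 48]), (np.float64(0.17), [157, 106, 57]), (np.float64(0.176), [146, 96, 52]), (np.float64(0.182), [52, 48, 44]), (np.float64(0.188), [69, 64, 55]), (np.float64(0.194), [54, 49, 44])]
t 0.035 [(np.float64(0.14), [139, 86, 41]), (np.float64(0.146), [115, 72, 37]), (np.float64(0.152), [77, 43, 34]), (np.float64(0.158), [90, 48, 34]), (np.float64(0.164), [93, 51, 37]), (np.float64(0.17), [91, 47, 35]), (np.float64(0.176), [92, 74, 61]), (np.float64(0.182), [39, 34, 29]), (np.float64(0.188), [47, 43, 39]), (np.float64(0.194), [64, 58, 55])]
t -0.035 [(np.float64(0.14), [75, 67, 57]), (np.float64(0.146), [105, 69, 53]), (np.float64(0.152), [95, 54, 41]), (np.float64(0.158), [94, 53, 39]), (np.float64(0.164), [83, 49, 37]), (np.float64(0.17), [89, 51, 38]), (np.float64(0.176), [99, 53, 38]), (np.float64(0.182), [100, 54, 39]), (np.float64(0.188), [101, 53, 41]), (np.float64(0.194), [102, 54, 42])]
```

View pics/v11.png

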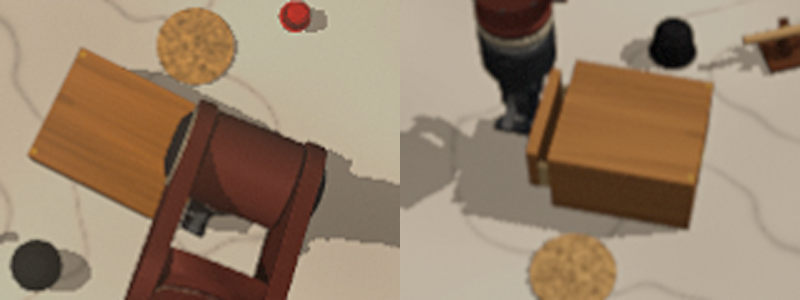

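Emit:
servo_tool:
  increments:
    - [[0,-0.3,0,-0.8,0],[0,-0.3,0,-1.6,0],[0,-0.3,0,-2.3,0],[0,-0.3,0,-2.3,0]]

```text
t: 22.3
tool_pos: [0.4709, -0.1064, 0.0817]
tool_rot: [2.671, 1.652, 0.001]
contact_force: [-3.6, -3.0, 2.2]
opening: -0.0003
grip_force: 1.9
```

Emit:
servo_tool:
  increments:
    - [[0,0.4,0,0,0],[0,0.7,0,0,0],[0,1.0,0,0,0],[0,1.3,0,0,0],[0,1.3,0,0,0]]

```text
t: 22.8
tool_pos: [0.4762, -0.0962, 0.0815]
tool_rot: [2.669, 1.651, -0.005]
contact_force: [-6.4, -6.8, 4.8]
opening: -0.0002
grip_force: 4.8
```

```bash
python3 rel.py
```

```text
t 22.8 x -0.1817 y -0.0017 z 0.0815 yaw 63.49 F -8.9 2.6
```

Emit:
servo_tool:
  increments:
    - [[0,0.3,0,0,0],[0,0.6,0,0,0],[0,0.9,0,0,0],[0,1.2,0,0,0],[0,1.2,0,0,0]]

```text
t: 23.3
tool_pos: [0.4824, -0.0838, 0.0813]
tool_rot: [2.671, 1.652, 0.002]
contact_force: [-2.3, -3.1, 2.5]
opening: 0.0002
grip_force: 1.9
```

```bash
python3 rel.py
```

```text
t 23.3 x -0.1678 y -0.0017 z 0.0813 yaw 63.46 F -3.8 0.6
```

Emit:
servo_tool:
  increments:
    - [[0,0.2,0,0,0],[0,0.4,0,0,0],[0,0.6,0,0,0],[0,0.6,0,0,0]]

```text
t: 23.7
tool_pos: [0.4842, -0.0802, 0.0809]
tool_rot: [2.669, 1.651, -0.006]
contact_force: [-5.7, -9.5, 5.9]
opening: -0.0003
grip_force: 6.2
```

```bash
python3 rel.py
```

```text
t 23.7 x -0.1638 y -0.0017 z 0.0809 yaw 63.5 F -11.1 0.9
```

Emit:
servo_tool:
  increments:
    - [[0,0.2,0,0,0],[0,0.4,0,0,0],[0,0.4,0,0,0]]

```text
t: 24.0
tool_pos: [0.4844, -0.0799, 0.0811]
tool_rot: [2.665, 1.65, -0.018]
contact_force: [-14.8, -24.1, 10.0]
opening: 0.0
grip_force: 13.7
```

```bash
python3 rel.py
```

```text
t 24.0 x -0.1634 y -0.0018 z 0.0811 yaw 63.55 F -28.2 2.5
```

Hard stop reached. Back off and check.

Emit:
servo_tool:
  increments:
    - [[0,-0.6,0,0,0],[0,-1.2,0,0,0],[0,-1.6,0,0,0],[0,-1.8,0,0,0]]

```text
t: 24.4
tool_pos: [0.4778, -0.0905, 0.0797]
tool_rot: [-2.671, -1.651, -0.001]
contact_force: [-0.6, -0.0, -1.0]
opening: -0.0001
grip_force: 0.0
```

```bash
python3 rel.py
```

```text
t 24.4 x -0.1758 y -0.0006 z 0.0797 yaw 63.43 F -0.3 0.5
```

Emit:
servo_tool:
  increments:
    - [[0,-2,0,0,0],[0,-5,0,-1,0],[0,-8,0,-4,0],[0,-10,0,-8,0],[0,-10,0,-12,0]]

```text
t: 24.9
tool_pos: [0.4322, -0.1813, 0.2006]
tool_rot: [-2.673, -1.648, 0.001]
contact_force: [1.4, -0.5, 0.0]
opening: -0.0
grip_force: 0.0
```

Emit:
servo_tool:
  increments:
    - [[0,-3,8,0,0],[0,-6,16,0,0],[0,-6,16,0,0],[0,-6,16,0,0],[0,-6,16,0,0]]

```text
t: 25.4
tool_pos: [0.551, -0.3069, 0.1993]
tool_rot: [-2.672, -1.65, -0.001]
contact_force: [-0.6, 1.2, -0.9]
opening: 0.0
grip_force: 0.0
```

```bash
python3 - <<'E'
exec(open('rel.py').read())
s=grab('scene','s12'); t=grab('top','t12'); s0=load('scene0'); s8=load('s8')
for yy in (.03,-.03):
    print([(round(k,3),s['img'][q[1],q[0]].tolist(),s0['img'][q[1],q[0]].tolist()) for k in np.arange(.14,.2,.008) for q in [w2pix(s,H-ux*k+uy*yy+[0,0,.085]).round().astype(int)]])
def boxdiff(a,b,P,r):
    q=w2pix(a,P).astype(int); sl=np.s_[q[1]-r:q[1]+r,q[0]-r:q[0]+r]; return np.abs(a['img'][sl].astype(int)-b['img'][sl]).mean().round(1)
for n,P in dict(dowel=(.4155,.26,.045),dA=(.415,.33,.045),dB=(.415,.19,.045),big=(.381,.086,.03),cup=(.615,.424,.03),jar=(.572,-.39,.05),esp=(.46,-.367,.03),coaster=(.625,-.093,.01)).items(): print(n,boxdiff(s,s0,P,12),boxdiff(t,load('top0'),P,12))
E
```

```text
t 25.4 x -0.3365 y -0.1629 z 0.1993 yaw 63.4 F 0.8 1.0
[(np.float64(0.14), [151, 101, 54], [140, 93, 48]), (np.float64(0.148), [155, 104, 55], [144, 95, 49]), (np.float64(0.156), [159, 141, 123], [146, 130, 111]), (np.float64(0.164), [194, 182, 164], [181, 169, 151]), (np.float64(0.172), [194, 181, 163], [181, 169, 151]), (np.float64(0.18), [194, 181, 163], [182, 169, 152]), (np.float64(0.188), [194, 181, 164], [182, 170, 153]), (np.float64(0.196), [194, 181, 164], [182, 169, 152])]
[(np.float64(0.14), [160, 107, 57], [147, 97, 50]), (np.float64(0.148), [162, 109, 59], [150, 101, 54]), (np.float64(0.156), [112, 86, 64], [103, 78, 59]), (np.float64(0.164), [141, 130, 115], [130, 119, 105]), (np.float64(0.172), [140, 130, 115], [129, 119, 105]), (np.float64(0.18), [140, 128, 113], [130, 119, 105]), (np.float64(0.188), [141, 129, 115], [130, 119, 105]), (np.float64(0.196), [141, 130, 114], [128, 118, 104])]
dowel 8.8 10.7
dA 10.2 13.4
dB 9.8 12.3
big 7.6 10.2
cup 9.1 10.9
jar 11.1 77.1
esp 30.2 71.2
coaster 19.5 19.0
```

```bash
python3 -c "
from station import ctrl
print(ctrl.finish_job())"
```

```text
the job is handed in; nothing more can be done
None
```

I handed the job in at about 25 s of robot time. The last check showed the drawer shut and holding by itself with the capsule inside, and the dowel back on its rest. The arm was clear of everything. I saw no sign that any bystander moved, but the arm partly hid the jar and the espresso cup and I had no clear view of the spoon. The hand-in returned no verdict.

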